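# Make up a ward order on the order board

## Robot

A 7-joint arm with a two-finger parallel gripper is mounted at the origin on a cart in front of the work surface, level with it; the furniture and walls round the work are solid. World frame = base frame: x ahead of the robot, y to its left, z up, the work surface at z = 0. Lengths are in m, angles in rad, forces in N, time in s.
With the tool pointing down it reaches from about 0.4 to 0.875 m from the base axis. Payload 19.3 kg.
Tool frame: the origin (TCP) lies at the very end of the fingers, on their centre line; the grasp point (between the pads) lies 19 mm behind it; z points along the fingers, y is the line along which they close (so a half turn about z gives the same grasp; the last joint's range is limited). The gripper opens to 85 mm and grips with 20 to 120 N. Pads are 22 mm wide; open, the fingers measure 114 mm over their backs; the gripper's body (76 mm by 85 mm) begins 54 mm behind the grasp point. The pads swing forward as they close: fully open they stand 13 mm farther back than shut.
Start: joints at [-1.172, 0.521, -0.036, 1.599, 0.021, 1.021, -0.113], TCP at [0.282, 0.558, 0.231] pointing down, gripper open.
Joint ranges: [-2.91, 2.91], [-0.3, 2.13], [-1.5, 1.42], [0.17, 2.43], [-1.26, 4.41], [0.16, 1.93], [-2.52, 2.52]. Speed limits (rad/s): [1.89, 1.89, 2.39, 2.39, 3.01, 3.01, 3.01].

## Interface

Orientations are given as [roll, pitch, yaw] about the fixed x, y, z axes, in that order (R = Rz(yaw) Ry(pitch) Rx(roll)).
In Python, from workcell import bot gives the robot as it stands.
- The arm moves only by the tool carry_out, never from a script. Its argument "rows" is a list that holds one entry, the list of rows, each a list of 4 numbers: the shift along the tool's x, y, z in m, then the turn about the tool's z in degrees. In form: [[[x, y, z, twist], ...]]. A call has 1 to 12 rows; each row is the pose to reach, as a shift and turn from the pose commanded when the call began, along the tool's axes at that moment; what a row does not reach only later rows make up. A row lasts 1/12 s, in which the tool goes at most 41.7 mm and 7.16 degrees, less where a joint would pass 70% of its speed; a pose out of reach is approached as far as the arm can. A call with a gripper value outside its range is refused whole. "grip" is the finger opening in m, from 0 to 0.0854, set as the call begins (left out, the last holds). The fingers move at their own pace and stop on an object; "grip_force" is the grip in N (left out, the last holds). Time passes only in rows, so rows that repeat a pose let the fingers close. It gives the time, the measured TCP pose, the force, the opening and the grip force at its end, in the units of the state.
- bot.observe(): the state, without advancing time (a new reading comes with each control period).
- bot.grab_frame(name): name is "side" or "top" or "wrist"; returns a dict with "pixels" (420x560x3 uint8, red, green, blue), "K" (3x3 intrinsics, pixels), "pose" (4x4, takes a point from camera to world coordinates). Camera axes: x right, y down, z forward; pixel columns grow to the right and rows downward; lengths in m; the calibration is good to about 2 mm. A picture is of the moment at which its call begins. There is no depth.
- bot.job_done(): hands the job in; it is judged then, once.
Trained networks look in a picture, given as the dict that the camera call returned (one of the last four; its "shot" number tells which), for a name from the list of things; names that differ only in an ending like _2 or _b are one class to them, and where a whole thing is asked for, a point or a joint stands for the part that bears it (a point fixed in the world has none). Each returns a list of dicts, best first, with "conf" (0 to 1); they miss things now and then, are a little off and sometimes report something else, mostly with a low value. They report only what shows in the picture. A call takes as long as a camera call.
- bot.look_for(picture, label): "position" ([column, row] in pixels, amid what is visible of it).
- bot.regions_of(picture, label): "region" (420x560 bool, what is visible of it) and "position" ([column, row] in pixels, amid what is visible of it).
- bot.spot_point(picture, label): "position" ([column, row] in pixels: a listed point, or the origin of a listed thing).
The state is a dict: "clock": time; "qpos": joint angles; "qd": joint speeds; "joint_efforts": joint torques, N m; "position": TCP position; "tool_rot": TCP orientation; "force": force on the tool from outside, world axes, zero at the start; "moment": the same for the moment, N m; "grip_width": finger opening in m; "finger_force": force on a finger pad.
Only numpy, scipy, OpenCV 4.12 (cv2) and the standard library are available. Lean on these libraries where they do the work, as an engineer would, in place of code of your own. Each camera call takes 0.05 s, during which the arm holds its last target. There are 200 camera calls.

## Task

First clear the order board: put the jars and the bottle that stand on it into the white basket. Then stack all the flat cartons in one pile on the dark mat in the middle of the board, one on another, lying flat, edges flush and square with the mat, and last lay the tablet cutter, lid up, flat and lengthwise on top of the pile, centred.

Things in the scene. Friction and masses are not known exactly. Their poses are not given: they have to be found in the camera images.
- board: Order board: low fixed plain grey board, 130 (x) x 190 (y) x 12 mm high. Origin under its centre, on the bench; z up. It stands in a different place and turned a little each time.
- mat (a point): Centre of the board's top face, 12 mm above the bench, the middle of a dark rubber mat 76 (board x) x 124 mm (board y), flush with the board; axes as the board's.
- basket: White slotted basket, open at the top, fixed. Outside 363 (own x) x 283 (own y) x 84 mm high; inside floor about 308 x 228 mm, 6 mm above the bench; walls about 20 mm thick. Origin under its centre, on the bench. It stands at the back with its long side across; its own +y points towards the robot. Its far half (own y below 0) holds other jars that are fixed; the near half (own y from 0 to 110 mm) is free.
- jar_1: White screw jar, upright cylinder 39 mm across its lid (top 24 mm), 37 mm across the body, 72 mm high, 0.04 kg, loose, origin at the centre of its underside, z up along it. May be absent.
- jar_2: White screw jar like jar_1, 66 mm high, 39 mm across its lid, origin at the centre of its underside, z up along it. May be absent.
- bottle: White tablet bottle, body 42 mm across and 56 mm high, cap 38 mm across, 74 mm high in all, 0.05 kg, loose, origin at the centre of its underside, z up along it. May be absent. The two or three jars and bottle stand in a row along the board's y, about 58 mm apart.
- tablet_cutter: Flat tablet cutter, a teal box with its lid shut and fixed; 88 mm long (own x from -43 to +45 mm; a small lid tab reaches to x = -50 mm), 46 mm wide (own y, plain parallel sides), 20 mm high, 0.07 kg, loose. Origin at the middle of its underside, z up. Lies flat on the bench.
- carton_1: Flat medicine carton, 63 (own x) x 111 (own y) x 26 mm thick, 0.04 to 0.09 kg, loose, origin at the centre of its underside, z up. Always there. Lies flat on the bench, perhaps with carton_4 askew on it.
- carton_2: Flat medicine carton, 63 (own x) x 111 (own y) x 26 mm thick, 0.04 to 0.09 kg, loose, origin at the centre of its underside, z up. Lies flat on the bench. May be absent.
- carton_3: Flat medicine carton, 63 (own x) x 111 (own y) x 26 mm thick, 0.04 to 0.09 kg, loose, origin at the centre of its underside, z up. Lies flat on the bench. May be absent.
- carton_4: Flat medicine carton, 63 (own x) x 111 (own y) x 26 mm thick, 0.04 to 0.09 kg, loose, origin at the centre of its underside, z up. Starts lying askew on top of carton_1. May be absent.

How it is judged:
On the way, in this order (a step that is already met when the one before it is completed fails the run):
1. the jars and bottle that stood on the board are in the basket (x of jar_1 in the frame of basket between -0.152 and 0.152 m and y of jar_1 in the frame of basket between -0.112 and 0.112 m and z of each of jar_1, jar_2, bottle in the frame of basket below 0.05 m and x of jar_2 in the frame of basket between -0.152 and 0.152 m and y of jar_2 in the frame of basket between -0.112 and 0.112 m and x of bottle in the frame of basket between -0.152 and 0.152 m and y of bottle in the frame of basket between -0.112 and 0.112 m), for 0.2 s.
2. all cartons lie in one square pile on the mat (horizontal distance between each of carton_1, carton_2, carton_3, carton_4 and mat below 0.02 m and angle between the x axis of each of carton_1, carton_2, carton_3, carton_4 and the x axis of board, either way round below 0.12 rad and angle between the z axis of each of carton_1, carton_2, carton_3, carton_4 and the z axis of board, either way round below 0.08 rad and horizontal distance between carton_1 and carton_2 below 0.012 m and horizontal distance between each of carton_1, carton_2 and carton_3 below 0.012 m and horizontal distance between each of carton_1, carton_2, carton_3 and carton_4 below 0.012 m), for 0.2 s.
At the end, for the whole second after the job is handed in: Jars and bottle inside the basket; cartons flat (0.08 rad), within 20 mm of the mat's centre, 12 mm of one another and 0.12 rad of its sides; tablet cutter lid up on top of them, within 25 mm of the mat's centre and 0.17 rad of lengthwise; all at rest (all of step 1 and all of step 2 and horizontal distance between tablet_cutter and mat below 0.025 m and angle between the x axis of tablet_cutter and the y axis of board, either way round below 0.17 rad and angle between tablet_cutter's own z axis and vertical below 0.08 rad and z of each of carton_1, carton_2, carton_3, carton_4 in the frame of tablet_cutter below 0.008 m and z of tablet_cutter in the frame of mat above 0.06 m and linear speed of each of carton_1, carton_2, carton_3, carton_4, jar_1, jar_2, bottle, tablet_cutter below 0.02 m/s); the robot touches nothing.
Of carton_2, carton_3, carton_4 only 2 to 3 are there at a start; the rules pass over those that are not, and their reading is None.
Of jar_1, jar_2, bottle only 2 to 3 are there at a start; the rules pass over those that are not, and their reading is None.
At some moment in a run one of tablet_cutter, jar_1, jar_2, bottle may be knocked a few centimetres aside while the robot is not near it.
Once in a run the grip may slacken for a moment while it holds something.
It also fails if it takes over 210 s, if anything falls off the work surface, if the arm or the gripper's body presses on something with over 40 N, if the wrist force passes 120 N, or if a joint passes its speed limit or range.

## Working session

There is one attempt and no reset: what is moved stays moved. The work goes in short steps, Python scripts to look and compute and a tool call to move; the robot and the scene stay as the last step left them, time stands still between calls to the robot, and variables do not carry over. Pictures are saved under pics/ and viewed, at most 14 in all, crops included, and the job is handed in when it is done.

Besides the shell and the picture viewer there is one more tool, called by a JSON object that holds its "api" and its "payload". carry_out: Moves the arm, as the interface text tells. Its arguments: {"type":"object","properties":{"rows":{"type":"array","items":{"type":"array","items":{"type":"array","items":{"type":"number"}}}},"grip":{"type":"number"},"grip_force":{"type":"number"}},"required":["rows"]}

```bash
ls; mkdir -p pics
cat > h.py <<'E'
import numpy as np, cv2
from workcell import bot
from scipy.spatial.transform import Rotation as R
def world(f,px,z):
    d=f['pose'][:3,:3]@np.linalg.inv(f['K'])@np.array([px[0],px[1],1.]);o=f['pose'][:3,3]
    return o+d*(z-o[2])/d[2]
def save(f,n): cv2.imwrite(f'pics/{n}.png',f['pixels'][:,:,::-1])
def rect(f,reg,z):
    c=max(cv2.findContours(reg.astype(np.uint8),cv2.RETR_EXTERNAL,cv2.CHAIN_APPROX_NONE)[0],key=cv2.contourArea)[:,0]
    p=np.array([world(f,q,z)[:2] for q in c])*1000
    (x,y),(w,h),a=cv2.minAreaRect(p.astype(np.float32))
    if w<h: a+=90;w,h=h,w
    return np.round([x,y,w,h,(a+90)%180-90],1)  # centre mm, long, short, angle of long axis deg
E
cat > a.py <<'E'
from h import *
s=bot.observe();print({k:np.round(v,3).tolist() for k,v in s.items()})
for n in('top','side'):
    f=bot.grab_frame(n);save(f,n+'0');print(n,np.round(f['pose'],3).tolist(),np.round(f['K'],0).tolist())
    for l in('board','mat','basket','jar_1','jar_2','bottle','tablet_cutter','carton_1'):
        g=bot.look_for(f,l) if l!='mat' else bot.spot_point(f,l)
        print(l,[(np.round(d['position']).tolist(),round(d['conf'],2)) for d in g])
E
python3 a.py
```

```text
pics
{'clock': 0.0, 'qpos': [-1.172, 0.522, -0.036, 1.6, 0.021, 1.021, -0.113], 'qd': [-0.001, 0.001, 0.001, -0.0, -0.0, 0.001, 0.0], 'joint_efforts': [-0.0, -92.711, 1.98, -36.992, 0.018, 0.008, -0.0], 'position': [0.282, 0.557, 0.231], 'tool_rot': [-3.14, 0.0, 2.673], 'force': [-1.057, -0.678, -0.276], 'moment': [0.006, -0.066, -0.021], 'finger_force': 0.0, 'grip_width': 0.085}
top [[0.007, -0.992, 0.122, 0.461], [-1.0, -0.007, 0.004, -0.056], [-0.004, -0.122, -0.992, 1.17], [0.0, 0.0, 0.0, 1.0]] [[456.0, 0.0, 275.0], [0.0, 456.0, 202.0], [0.0, 0.0, 1.0]]
board [([219.0, 244.0], 0.72)]
mat [([216.0, 243.0], 0.87)]
basket [([285.0, 130.0], 0.82)]
jar_1 [([213.0, 240.0], 0.59), ([194.0, 238.0], 0.57), ([367.0, 217.0], 0.15)]
jar_2 [([213.0, 240.0], 0.59), ([194.0, 238.0], 0.57), ([367.0, 217.0], 0.15)]
bottle [([235.0, 244.0], 0.81)]
tablet_cutter [([305.0, 272.0], 0.57)]
carton_1 [([367.0, 272.0], 0.95), ([301.0, 218.0], 0.78), ([367.0, 219.0], 0.64), ([309.0, 226.0], 0.43)]
side [[0.88, -0.314, 0.357, 0.202], [-0.475, -0.552, 0.685, -0.808], [-0.018, -0.772, -0.635, 0.746], [0.0, 0.0, 0.0, 1.0]] [[530.0, 0.0, 289.0], [0.0, 530.0, 208.0], [0.0, 0.0, 1.0]]
board []
mat [([221.0, 195.0], 0.77)]
basket [([374.0, 188.0], 0.94)]
jar_1 [([221.0, 175.0], 0.73), ([210.0, 166.0], 0.58), ([295.0, 230.0], 0.33)]
jar_2 [([221.0, 175.0], 0.73), ([210.0, 166.0], 0.58), ([295.0, 230.0], 0.33)]
bottle [([230.0, 196.0], 0.96)]
tablet_cutter [([229.0, 272.0], 0.57)]
carton_1 [([290.0, 253.0], 0.8), ([267.0, 319.0], 0.77), ([297.0, 228.0], 0.62), ([330.0, 291.0], 0.58), ([229.0, 199.0], 0.58)]
```

View pics/top0.png

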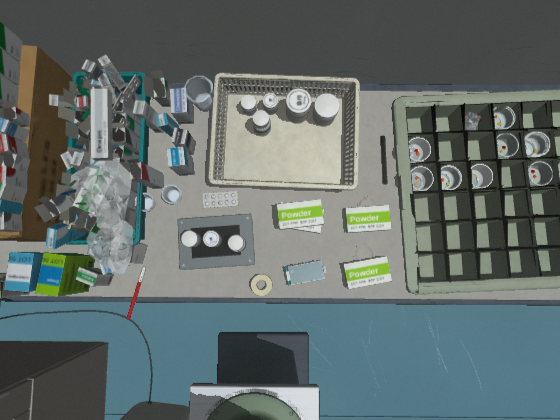

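View pics/side0.png

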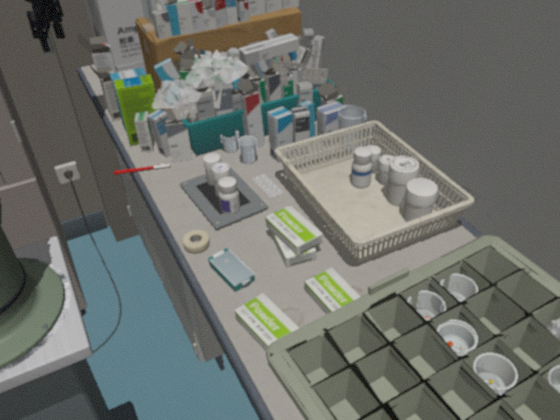

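The top view shows the board at about (216,243) with three objects on it at (190,239), (211,239) and (235,243). The stacked cartons are at (300,215), single cartons at (367,219) and (367,272), the cutter at (305,272) and the basket at (285,130). The side view agrees.

```bash
cat > b.py <<'E'
from h import *
f=bot.grab_frame('top')
for l,z in(('board',.012),('basket',.084),('jar_1',.069),('bottle',.074),('tablet_cutter',.02),('carton_1',.026),('carton_1',.052)):
    for d in bot.regions_of(f,l): print(l,z,round(d['conf'],2),np.round(d['position']),rect(f,d['region'],z),'px',d['region'].sum())
for l in('mat','basket','bottle','jar_1'): 
    for d in bot.spot_point(f,l): print(l,round(d['conf'],2),np.round(d['position']),np.round(world(f,d['position'],.012)*1000))
# mat by darkness
g=f['pixels'][205:280,170:265].max(2)<60
m=np.zeros((420,560),bool);m[205:280,170:265]=g;print('mat dark',rect(f,m,.012))
big=cv2.resize(f['pixels'][195:295,165:400],None,fx=3.4,fy=3.4,interpolation=cv2.INTER_CUBIC);cv2.imwrite('pics/z1.png',big[:,:,::-1])
for p in((190,239),(211,239),(236,242)): print(np.round(world(f,p,.07)*1000))
E
python3 b.py
```

```text
board 0.012 0.69 [218. 243.] [504.  100.1 188.6 130.4 -85.7] px 2899
board 0.012 0.19 [368. 217.] [ 563.6 -284.9  115.4   63.8  -85.5] px 1102
basket 0.084 0.55 [283. 130.] [772.4 -73.3 363.2 287.4  88. ] px 16540
jar_1 0.069 0.72 [194. 238.] [508.4 152.2  43.7  33.7 -89.6] px 222
jar_1 0.069 0.51 [212. 239.] [507.6 101.4  43.6  36.1 -89.6] px 243
bottle 0.074 0.6 [235. 246.] [497.   41.8  40.9  38.2 -89.6] px 249
tablet_cutter 0.02 0.81 [305. 273.] [ 427.5 -126.7   99.8   46.4  -79.1] px 719
tablet_cutter 0.02 0.41 [214. 239.] [509.7 108.4  45.5  37.7 -89.6] px 244
carton_1 0.026 0.79 [367. 271.] [ 428.9 -278.   113.4   63.3  -78.8] px 1170
carton_1 0.026 0.74 [312. 228.] [ 534.9 -145.4   35.2   15.1  -89.6] px 64
carton_1 0.026 0.74 [299. 214.] [ 572.7 -112.5  113.    64.8  -83.1] px 1134
carton_1 0.026 0.6 [368. 220.] [ 562.2 -282.   113.5   63.4  -85.5] px 1100
carton_1 0.052 0.79 [367. 271.] [ 429.6 -272.9  110.8   61.9  -78.8] px 1170
carton_1 0.052 0.74 [312. 228.] [ 533.2 -143.4   34.4   14.7  -89.6] px 64
carton_1 0.052 0.74 [299. 214.] [ 570.2 -111.2  110.4   63.3  -83.1] px 1134
carton_1 0.052 0.6 [368. 220.] [ 559.9 -276.9  110.9   61.9  -85.5] px 1100
mat 0.94 [216. 240.] [505. 100.  12.]
basket 0.83 [287. 138.] [773. -81.  12.]
bottle 0.49 [236. 241.] [503.  50.  12.]
jar_1 0.68 [214. 242.] [500. 104.  12.]
jar_1 0.62 [194. 241.] [503. 154.  12.]
mat dark [503.8 101.6 120.8  72.8 -85.5]
[506. 154.  70.]
[506. 104.  70.]
[499.  43.  70.]
```

View pics/z1.png

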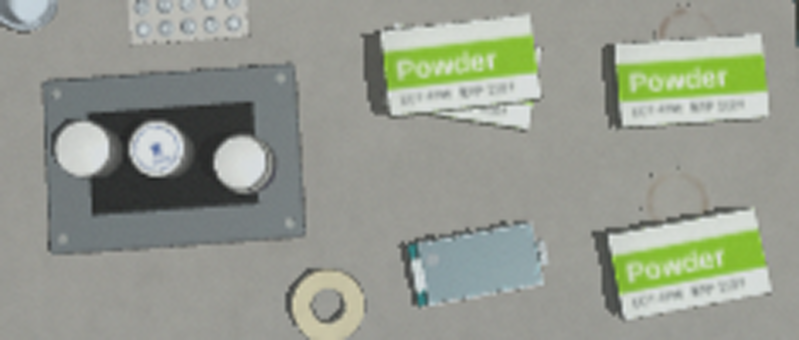

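Zoomed view: the three objects stand on the board in a row. Carton 1 peeks out under the top carton, and the cutter lies lid up with its tab to the right. I'm moving towards the board around the left-hand clutter.

```bash
cat > go.py <<'E'
import sys
from h import *
# usage: go.py x y z yaw (mm, deg): shift from the measured pose
x,y,z,w=map(float,sys.argv[1:])
s=bot.observe();p=np.array(s['position'])*1e3;r=R.from_euler('xyz',s['tool_rot'])
d=r.inv().apply(np.array([x,y,z])-p);print(np.round(d),'twist',round((np.degrees(s['tool_rot'][2])-w+180)%360-180,1))
E
echo ok
```

```text
ok
```

{"api": "carry_out", "payload": {"rows": [[[-0.025, -0.03, -0.03, 7], [-0.05, -0.061, -0.03, 14], [-0.075, -0.091, -0.03, 21], [-0.1, -0.122, -0.03, 28], [-0.125, -0.152, -0.03, 35], [-0.15, -0.182, -0.03, 42], [-0.175, -0.213, -0.03, 49], [-0.2, -0.243, -0.03, 56], [-0.2, -0.243, -0.03, 58.7]]], "grip": 0.0854}}

```text
clock: 2.25
position: [0.3523, 0.2441, 0.2617]
tool_rot: [3.141, 0.001, 1.634]
force: [0.4, -0.0, -0.1]
grip_width: 0.0855
finger_force: 0.0
```

```bash
python3 go.py 480 100 260 94.5
```

```text
[-152.  118.    2.] twist -0.9
```

{"api": "carry_out", "payload": {"rows": [[[-0.03, 0.024, 0.0, -0.9], [-0.06, 0.047, 0.0, -0.9], [-0.09, 0.071, 0.0, -0.9], [-0.12, 0.094, 0, -0.9], [-0.152, 0.118, 0.002, -0.9], [-0.152, 0.118, 0.002, -0.9], [-0.152, 0.118, 0.002, -0.9]]]}}

```text
clock: 2.83
position: [0.4812, 0.1061, 0.2591]
tool_rot: [-3.141, 0.001, 1.66]
force: [-0.1, 0.1, -0.5]
grip_width: 0.0856
finger_force: 0.0
```

```bash
cat > w.py <<'E'
from h import *
f=bot.grab_frame('wrist');save(f,'w1')
print(np.round(f['pose'],3).tolist(),np.round(f['K'],0).tolist())
for l,z in(('jar_1',.069),('bottle',.074)):
    for d in bot.regions_of(f,l): print(l,round(d['conf'],2),np.round(d['position']),rect(f,d['region'],z))
    for d in bot.spot_point(f,l): print(' base',round(d['conf'],2),np.round(d['position']),np.round(world(f,d['position'],.012)*1000))
for d in bot.spot_point(f,'mat'): print('mat',round(d['conf'],2),np.round(d['position']),np.round(world(f,d['position'],.012)*1000))
E
python3 w.py
```

```text
[[0.996, 0.084, 0.025, 0.474], [0.087, -0.949, -0.303, 0.183], [-0.001, 0.304, -0.953, 0.402], [0.0, 0.0, 0.0, 1.0]] [[311.0, 0.0, 277.0], [0.0, 311.0, 207.0], [0.0, 0.0, 1.0]]
jar_1 0.94 [302. 185.] [506.8 104.1  50.7  40.  -57.1]
jar_1 0.65 [307. 138.] [508.3 155.7  40.2  40.1   5. ]
jar_1 0.2 [289. 164.] [499.9 113.1 161.3 111.2 -85.7]
 base 0.94 [305. 134.] [511. 156.  12.]
 base 0.73 [300. 175.] [510. 104.  12.]
 base 0.91 [283. 219.] [495.  43.  12.]
mat 0.76 [296. 178.] [506. 101.  12.]
```

View pics/w1.png

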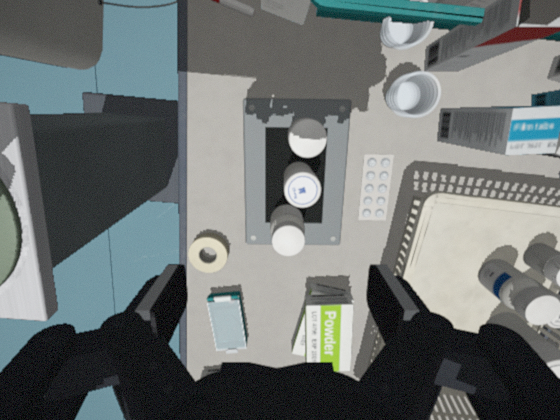

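```bash
python3 go.py 497 43 34 94.5
```

```text
[-67.  11. 225.] twist 0.9
```

{"api": "carry_out", "payload": {"rows": [[[-0.03, 0.005, 0.03, 0.9], [-0.05, 0.011, 0.06, 0.9], [-0.067, 0.011, 0.095, 0.9], [-0.067, 0.011, 0.13, 0.9], [-0.067, 0.011, 0.13, 0.9], [-0.067, 0.011, 0.16, 0.9], [-0.067, 0.011, 0.195, 0.9], [-0.067, 0.011, 0.225, 0.9], [-0.067, 0.011, 0.225, 0.9], [-0.067, 0.011, 0.225, 0.9]]]}}

```text
clock: 3.97
position: [0.4976, 0.043, 0.0352]
tool_rot: [-3.14, -0.0, 1.649]
force: [0.7, -0.7, 0.6]
grip_width: 0.0853
finger_force: 0.0
```

{"api": "carry_out", "payload": {"rows": [[[0, 0, 0, 0], [0, 0, 0, 0], [0, 0, 0, 0], [0, 0, 0, 0], [0, 0, 0, 0], [0, 0, 0, 0]]], "grip": 0.03, "grip_force": 40}}

```text
clock: 4.47
position: [0.4984, 0.0426, 0.0358]
tool_rot: [3.14, -0.001, 1.648]
force: [-3.0, 1.3, 22.1]
grip_width: 0.0409
finger_force: 37.6
```

{"api": "carry_out", "payload": {"rows": [[[0, 0, -0.03, 0], [0, 0, -0.07, 0], [0, 0, -0.11, 0], [-0.02, 0.02, -0.125, 0], [-0.045, 0.05, -0.125, 0], [-0.075, 0.08, -0.125, 0], [-0.102, 0.11, -0.125, 0], [-0.13, 0.14, -0.125, 0], [-0.155, 0.17, -0.125, 0], [-0.18, 0.195, -0.125, 0], [-0.188, 0.203, -0.125, 0], [-0.188, 0.203, -0.125, 0]]]}}

```text
clock: 5.47
position: [0.7156, -0.1325, 0.1592]
tool_rot: [3.141, 0.002, 1.646]
force: [0.5, -0.3, -1.0]
grip_width: 0.0408
finger_force: 41.1
```

{"api": "carry_out", "payload": {"rows": [[[0, 0, 0.035, 0], [0, 0, 0.07, 0], [0, 0, 0.1, 0], [0, 0, 0.123, 0], [0, 0, 0.123, 0], [0, 0, 0.123, 0]]]}}

```text
clock: 5.97
position: [0.714, -0.129, 0.0365]
tool_rot: [-3.14, -0.0, 1.648]
force: [0.4, 0.4, 0.4]
grip_width: 0.0412
finger_force: 42.3
```

{"api": "carry_out", "payload": {"rows": [[[0, 0, 0, 0], [0, 0, 0, 0], [0, 0, 0, 0], [0, 0, -0.02, 0], [0, 0, -0.05, 0], [0, 0, -0.09, 0], [0, 0, -0.12, 0], [0, 0, -0.12, 0]]], "grip": 0.062}}

```text
clock: 6.63
position: [0.7175, -0.1304, 0.1646]
tool_rot: [3.132, 0.002, 1.648]
force: [-0.2, -0.1, 0.7]
grip_width: 0.0619
finger_force: 0.0
```

{"api": "carry_out", "payload": {"rows": [[[0.031, -0.023, 0, 0], [0.062, -0.047, 0, 0], [0.093, -0.07, 0, 0], [0.124, -0.094, 0, 0], [0.155, -0.117, 0, 0], [0.187, -0.14, 0, 0], [0.218, -0.164, 0, 0], [0.249, -0.187, 0, 0], [0.249, -0.187, 0, 0], [0.249, -0.187, 0, 0]]], "grip": 0.08}}

```text
clock: 7.47
position: [0.5082, 0.1064, 0.1573]
tool_rot: [3.14, -0.001, 1.652]
force: [1.5, -0.9, -0.4]
grip_width: 0.0802
finger_force: 0.0
```

```bash
python3 go.py 508 104 32 94.5
cat > t.py <<'E'
from h import *
f=bot.grab_frame('top');f2=bot.grab_frame('side')
for g in(f,f2):
  for l in('jar_1','bottle','tablet_cutter'):
    for d in bot.spot_point(g,l): print(g is f,l,round(d['conf'],2),np.round(d['position']),np.round(world(g,d['position'],.012)*1000)[:2])
E
python3 t.py
```

```text
[ -3.  -1. 125.] twist 0.1
True jar_1 0.5 [218. 238.] [510.  95.]
True bottle 0.67 [304. 162.] [ 708. -125.]
True tablet_cutter 0.78 [307. 273.] [ 425. -131.]
False jar_1 0.66 [215. 178.] [515. 169.]
False jar_1 0.59 [225. 190.] [517. 113.]
False bottle 0.71 [358. 225.] [ 713. -136.]
False tablet_cutter 0.93 [234. 276.] [ 427. -141.]
```

{"api": "carry_out", "payload": {"rows": [[[-0.003, -0.001, 0.03, 0], [-0.003, -0.001, 0.06, 0], [-0.003, -0.001, 0.09, 0], [-0.003, -0.001, 0.123, 0], [-0.003, -0.001, 0.123, 0], [-0.003, -0.001, 0.123, 0]]], "grip": 0.0854}}

```text
clock: 8.37
position: [0.5075, 0.1004, 0.0328]
tool_rot: [-3.139, 0.001, 1.647]
force: [0.4, -0.4, -0.7]
grip_width: 0.0854
finger_force: 0.0
```

{"api": "carry_out", "payload": {"rows": [[[0, 0, 0, 0], [0, 0, 0, 0], [0, 0, 0, 0], [0, 0, 0, 0], [0, 0, 0, 0], [0, 0, 0, 0]]], "grip": 0.028}}

```text
clock: 8.87
position: [0.5089, 0.1016, 0.0346]
tool_rot: [3.14, -0.001, 1.648]
force: [-0.8, -0.2, 14.5]
grip_width: 0.0381
finger_force: 38.3
```

{"api": "carry_out", "payload": {"rows": [[[0, 0, -0.03, 0], [0, 0, -0.07, 0], [0, 0, -0.11, 0], [-0.02, 0.02, -0.125, 0], [-0.047, 0.047, -0.125, 0], [-0.075, 0.075, -0.125, 0], [-0.103, 0.103, -0.125, 0], [-0.13, 0.13, -0.125, 0], [-0.158, 0.158, -0.125, 0], [-0.182, 0.182, -0.125, 0], [-0.191, 0.191, -0.125, 0], [-0.191, 0.191, -0.125, 0]]]}}

```text
clock: 9.87
position: [0.7146, -0.0777, 0.1583]
tool_rot: [3.141, 0.002, 1.645]
force: [-0.0, -0.0, -0.6]
grip_width: 0.0379
finger_force: 40.4
```

{"api": "carry_out", "payload": {"rows": [[[0, 0, 0.035, 0], [0, 0, 0.07, 0], [0, 0, 0.1, 0], [0, 0, 0.124, 0], [0, 0, 0.124, 0], [0, 0, 0.124, 0]]]}}

```text
clock: 10.37
position: [0.7127, -0.0739, 0.0345]
tool_rot: [-3.14, -0.0, 1.649]
force: [1.3, -0.0, 0.1]
grip_width: 0.0381
finger_force: 40.0
```

{"api": "carry_out", "payload": {"rows": [[[0, 0, 0, 0], [0, 0, 0, 0], [0, 0, 0, 0], [0, 0, -0.02, 0], [0, 0, -0.05, 0], [0, 0, -0.09, 0], [0, 0, -0.122, 0], [0, 0, -0.122, 0]]], "grip": 0.062}}

```text
clock: 11.03
position: [0.7163, -0.0751, 0.1647]
tool_rot: [3.132, 0.001, 1.648]
force: [0.4, -0.5, 0.1]
grip_width: 0.0617
finger_force: 0.0
```

{"api": "carry_out", "payload": {"rows": [[[0.031, -0.023, 0, 0], [0.062, -0.047, 0, 0], [0.093, -0.07, 0, 0], [0.124, -0.094, 0, 0], [0.155, -0.117, 0, 0], [0.187, -0.14, 0, 0], [0.218, -0.164, 0, 0], [0.245, -0.185, 0, 0], [0.245, -0.185, 0, 0], [0.245, -0.185, 0, 0]]], "grip": 0.0854}}

```text
clock: 11.87
position: [0.5092, 0.1575, 0.1573]
tool_rot: [3.141, -0.001, 1.652]
force: [0.4, -1.5, 0.3]
grip_width: 0.0852
finger_force: 0.0
```

```bash
python3 t.py; python3 go.py 509 156 32 94.5
```

```text
True jar_1 0.67 [285. 160.] [713. -74.]
True jar_1 0.55 [194. 239.] [508. 154.]
True bottle 0.65 [304. 164.] [ 703. -124.]
True tablet_cutter 0.66 [306. 271.] [ 429. -129.]
False jar_1 0.85 [343. 213.] [707. -87.]
False jar_1 0.61 [212. 184.] [501. 149.]
False bottle 0.67 [360. 222.] [ 721. -130.]
False bottle 0.27 [291. 245.] [ 561. -121.]
False tablet_cutter 0.69 [230. 276.] [ 421. -137.]
False tablet_cutter 0.68 [365. 204.] [766. -85.]
[  1.  -1. 124.] twist -0.1
```

{"api": "carry_out", "payload": {"rows": [[[0.001, -0.001, 0.03, 0], [0.001, -0.001, 0.06, 0], [0.001, -0.001, 0.09, 0], [0.001, -0.001, 0.123, 0], [0.001, -0.001, 0.123, 0], [0.001, -0.001, 0.123, 0]]], "grip": 0.0854}}

```text
clock: 12.77
position: [0.5083, 0.1556, 0.0328]
tool_rot: [-3.139, 0.001, 1.647]
force: [0.1, -0.1, 0.5]
grip_width: 0.0854
finger_force: 0.0
```

{"api": "carry_out", "payload": {"rows": [[[0, 0, 0, 0], [0, 0, 0, 0], [0, 0, 0, 0], [0, 0, 0, 0], [0, 0, 0, 0], [0, 0, 0, 0]]], "grip": 0.028}}

```text
clock: 13.27
position: [0.5094, 0.1569, 0.0346]
tool_rot: [3.14, -0.001, 1.648]
force: [-3.3, -0.5, 15.0]
grip_width: 0.0385
finger_force: 38.2
```

{"api": "carry_out", "payload": {"rows": [[[0, 0, -0.03, 0], [0, 0, -0.07, 0], [0, 0, -0.11, 0], [-0.02, 0.02, -0.125, 0], [-0.047, 0.047, -0.125, 0], [-0.075, 0.075, -0.125, 0], [-0.103, 0.103, -0.125, 0], [-0.13, 0.13, -0.125, 0], [-0.158, 0.158, -0.125, 0], [-0.182, 0.182, -0.125, 0], [-0.192, 0.19, -0.125, 0], [-0.192, 0.19, -0.125, 0]]]}}

```text
clock: 14.27
position: [0.7145, -0.024, 0.1584]
tool_rot: [3.141, 0.002, 1.645]
force: [-0.3, -0.4, -0.2]
grip_width: 0.0387
finger_force: 40.4
```

{"api": "carry_out", "payload": {"rows": [[[0, 0, 0.035, 0], [0, 0, 0.07, 0], [0, 0, 0.1, 0], [0, 0, 0.124, 0], [0, 0, 0.124, 0], [0, 0, 0.124, 0]]]}}

```text
clock: 14.77
position: [0.7125, -0.0197, 0.0345]
tool_rot: [-3.14, -0.0, 1.649]
force: [-0.2, 0.2, 0.5]
grip_width: 0.038
finger_force: 40.1
```

{"api": "carry_out", "payload": {"rows": [[[0, 0, 0, 0], [0, 0, 0, 0], [0, 0, 0, 0], [0, 0, -0.02, 0], [0, 0, -0.05, 0], [0, 0, -0.09, 0], [0, 0, -0.13, 0], [0, 0, -0.15, 0], [0, 0, -0.15, 0]]], "grip": 0.062}}

```text
clock: 15.52
position: [0.7154, -0.0205, 0.1912]
tool_rot: [3.133, 0.0, 1.648]
force: [-0.4, -0.1, -0.2]
grip_width: 0.0624
finger_force: 0.0
```

```bash
python3 t.py; python3 go.py 540 -200 230 94.5
python3 - <<'E'
from h import *
f=bot.grab_frame('top')
for d in bot.regions_of(f,'carton_1'):print(rect(f,d['region'],.026),rect(f,d['region'],.052))
E
```

```text
True jar_1 0.8 [287. 163.] [707. -79.]
True bottle 0.58 [304. 161.] [ 711. -124.]
True tablet_cutter 0.82 [307. 271.] [ 431. -131.]
False jar_1 0.72 [326. 199.] [701. -29.]
False jar_1 0.6 [343. 210.] [711. -80.]
False bottle 0.57 [360. 227.] [ 713. -142.]
False tablet_cutter 0.57 [232. 274.] [ 425. -136.]
[-166. -186.  -46.] twist -0.1
[ 562.1 -282.8  115.9   63.2  -85.5] [ 559.8 -277.7  113.3   61.7  -85.5]
[ 571.6 -113.4  116.4   65.9  -83.9] [ 569.1 -112.1  113.8   64.4  -83.9]
[ 534.8 -131.6   67.8   20.1  -89.6] [ 533.1 -129.9   66.3   19.6  -89.6]
[ 428.9 -278.   113.2   63.2  -79.3] [ 429.6 -273.   110.7   61.8  -79.3]
```

{"api": "carry_out", "payload": {"rows": [[[-0.025, -0.029, -0.02, 0], [-0.05, -0.058, -0.05, 0], [-0.076, -0.087, -0.07, 0], [-0.101, -0.116, -0.07, 0], [-0.127, -0.145, -0.07, 0], [-0.152, -0.174, -0.07, 0], [-0.178, -0.203, -0.07, 0], [-0.203, -0.231, -0.07, 0], [-0.203, -0.231, -0.07, 0], [-0.203, -0.231, -0.07, 0], [-0.203, -0.231, -0.07, 0]]], "grip": 0.0854}}

```text
clock: 16.93
position: [0.4988, -0.2403, 0.2543]
tool_rot: [3.141, -0.0, 1.648]
force: [0.1, -0.3, -0.0]
grip_width: 0.0854
finger_force: 0.0
```

```bash
cat > c.py <<'E'
import sys
from h import *
f=bot.grab_frame('wrist');save(f,sys.argv[1])
for l,zs in(('carton_1',(.026,.052)),('tablet_cutter',(.02,))):
    for d in bot.regions_of(f,l): print(l,round(d['conf'],2),np.round(d['position']),*[rect(f,d['region'],z) for z in zs])
for d in bot.spot_point(f,'carton_1'): print(' base',round(d['conf'],2),np.round(d['position']),np.round(world(f,d['position'],0)*1000))
print(np.round(bot.observe()['position'],4))
E
python3 c.py w2
```

```text
carton_1 0.96 [357.  58.] [ 576.1 -108.   118.    69.9  -83. ] [ 570.3 -111.9  109.8   65.   -83. ]
carton_1 0.76 [321.  90.] [ 533.6 -128.4   76.9   19.6  -84.7] [ 530.8 -130.9   71.5   18.3  -84.7]
carton_1 0.68 [326. 209.] [ 562.5 -281.9  113.8   64.   -85.7] [ 557.6 -273.6  105.9   59.5  -85.7]
carton_1 0.6 [220. 198.] [ 430.7 -277.9  115.2   67.6  -79.3] [ 435.1 -269.9  107.1   62.9  -79.3]
carton_1 0.26 [489.   2.] [704.5 -42.9  24.8   4.5   4.3] [689.7 -51.4  23.1   4.2   4.3]
tablet_cutter 0.81 [221.  66.] [ 428.9 -126.7  100.6   49.3  -79.2]
 base 0.93 [322. 207.] [ 563. -285.    0.]
 base 0.85 [221. 196.] [ 428. -279.    0.]
[ 0.4991 -0.2397  0.2541]
```

View pics/w2.png

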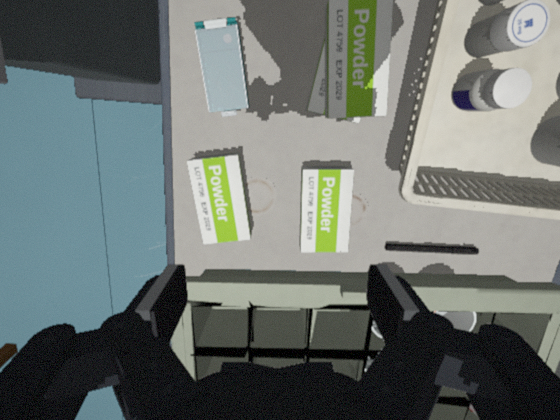

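The wrist view shows carton A at (326,209), carton B at (220,198), the stack at (357,58) with the lower carton peeking out on the left, and the cutter at (221,66). I'll grasp carton A.

{"api": "carry_out", "payload": {"rows": [[[-0.02, 0.025, 0.03, 0], [-0.035, 0.045, 0.07, 0], [-0.047, 0.06, 0.11, 0], [-0.047, 0.06, 0.15, 0], [-0.047, 0.06, 0.18, 0], [-0.047, 0.06, 0.21, 0], [-0.047, 0.06, 0.235, 0], [-0.047, 0.06, 0.25, 0], [-0.047, 0.06, 0.25, 0], [-0.047, 0.06, 0.25, 0]]]}}

```text
clock: 17.97
position: [0.5622, -0.2826, 0.0045]
tool_rot: [-3.141, -0.0, 1.649]
force: [-0.8, 0.2, 0.7]
grip_width: 0.0854
finger_force: 0.0
```

{"api": "carry_out", "payload": {"rows": [[[0, 0, 0, 0], [0, 0, 0, 0], [0, 0, 0, 0], [0, 0, 0, 0], [0, 0, 0, 0]]], "grip": 0.055, "grip_force": 35}}

```text
clock: 18.38
position: [0.563, -0.2831, 0.0063]
tool_rot: [3.139, 0.001, 1.648]
force: [-1.6, 1.6, 7.7]
grip_width: 0.0621
finger_force: 37.3
```

{"api": "carry_out", "payload": {"rows": [[[0, 0, -0.02, 0], [0, 0, -0.05, 0], [0.01, 0, -0.085, 0], [0.04, -0.003, -0.11, 0], [0.08, -0.006, -0.12, 0], [0.119, -0.009, -0.12, 0], [0.158, -0.012, -0.12, 0], [0.197, -0.015, -0.12, 0], [0.236, -0.018, -0.12, 0], [0.275, -0.021, -0.12, 0], [0.314, -0.024, -0.12, 0], [0.353, -0.026, -0.12, 0]]]}}

```text
clock: 19.38
position: [0.5084, 0.0692, 0.1255]
tool_rot: [3.14, -0.001, 1.648]
force: [1.0, 0.3, -1.0]
grip_width: 0.0625
finger_force: 44.9
```

{"api": "carry_out", "payload": {"rows": [[[0.02, -0.001, 0, 0], [0.035, -0.002, 0, 0], [0.035, -0.002, 0.03, 0], [0.035, -0.002, 0.06, 0], [0.035, -0.002, 0.08, 0], [0.035, -0.002, 0.08, 0], [0.035, -0.002, 0.08, 0], [0.035, -0.002, 0.08, 0]]]}}

```text
clock: 20.05
position: [0.5049, 0.102, 0.046]
tool_rot: [3.14, -0.0, 1.648]
force: [-0.5, 0.0, 0.3]
grip_width: 0.062
finger_force: 44.8
```

```bash
python3 go.py 505 101 17 94.5
```

```text
[-1. -0. 29.] twist -0.1
```

{"api": "carry_out", "payload": {"rows": [[[-0.001, 0, 0.015, 0], [-0.001, 0, 0.028, 0], [-0.001, 0, 0.028, 0], [-0.001, 0, 0.028, 0]]]}}

```text
clock: 20.38
position: [0.505, 0.1011, 0.0177]
tool_rot: [3.14, -0.001, 1.648]
force: [0.0, -0.6, -1.0]
grip_width: 0.0621
finger_force: 47.7
```

{"api": "carry_out", "payload": {"rows": [[[0, 0, 0, 0], [0, 0, 0, 0], [0, 0, 0, 0], [0, 0, -0.03, 0], [0, 0, -0.06, 0], [0, 0, -0.1, 0], [0, 0, -0.13, 0], [0, 0, -0.16, 0], [0, 0, -0.2, 0], [0, 0, -0.22, 0], [0, 0, -0.22, 0], [0, 0, -0.22, 0]]], "grip": 0.0854}}

```text
clock: 21.38
position: [0.5044, 0.1013, 0.2375]
tool_rot: [3.139, -0.001, 1.649]
force: [0.3, -0.8, -0.3]
grip_width: 0.0855
finger_force: 0.0
```

```bash
python3 c.py w3;python3 - <<'E'
from h import *
f=bot.grab_frame('wrist')
for d in bot.regions_of(f,'board'): print('board',round(d['conf'],2),rect(f,d['region'],.012))
E
python3 go.py 429 -278 120 101;python3 go.py 429 -278 4 101
```

```text
carton_1 0.9 [297. 295.] [ 532.1 -123.9   80.4   15.5  -84.9] [ 529.6 -101.8   74.5   14.4  -84.9]
carton_1 0.61 [317. 335.] [ 573.8 -118.   122.5   69.3  -82.1] [568.3 -96.3 113.5  64.2 -82.1]
tablet_cutter 0.97 [210. 330.] [ 428.9 -123.3  106.5   51.8  -80.5]
 base 0.91 [313. 335.] [ 576. -136.   -0.]
 base 0.72 [276. 173.] [504. 102.   0.]
[0.5036 0.1008 0.2354]
board 0.82 [504.1 100.  191.6 131.6 -85.7]
[-372. -104.  116.] twist -6.6
[-372. -104.  232.] twist -6.6
```

View pics/w3.png

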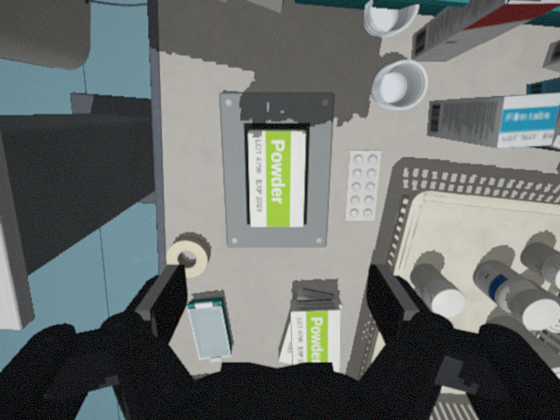

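The first carton sits centred and square on the mat at about (276,178). Next is carton B.

{"api": "carry_out", "payload": {"rows": [[[-0.037, -0.01, 0, -1], [-0.075, -0.021, 0.01, -2], [-0.112, -0.031, 0.02, -3], [-0.15, -0.042, 0.03, -4], [-0.187, -0.052, 0.04, -5], [-0.224, -0.062, 0.05, -6], [-0.261, -0.073, 0.06, -6.6], [-0.298, -0.083, 0.07, -6.6], [-0.336, -0.094, 0.08, -6.6], [-0.372, -0.104, 0.1, -6.6], [-0.372, -0.104, 0.116, -6.6], [-0.372, -0.104, 0.116, -6.6]]]}}

```text
clock: 22.68
position: [0.4267, -0.2795, 0.1174]
tool_rot: [-3.138, -0.002, 1.759]
force: [0.6, 0.3, -1.1]
grip_width: 0.0853
finger_force: 0.0
```

```bash
python3 go.py 429 -278 4 101; python3 c.py w4
```

```text
[  1.   3. 113.] twist -0.2
carton_1 0.66 [280. 204.] [ 430.  -278.5  112.8   63.3  -79.7] [ 428.1 -270.3  100.3   56.3  -79.7]
carton_1 0.63 [524.  55.] [ 574.  -136.1   62.3   60.4  -82.3] [ 556.2 -143.6   55.4   53.7  -82.3]
carton_1 0.57 [475.  54.] [ 556.2 -143.6   72.6   59.4   -8.8] [ 540.3 -150.3   64.5   52.8   -8.8]
tablet_cutter 0.84 [321.  34.] [ 433.2 -153.2   47.1   46.5   10.6]
 base 0.82 [282. 202.] [ 430. -280.    0.]
 base 0.78 [546.  14.] [ 592. -103.    0.]
 base 0.73 [507.  23.] [ 567. -113.    0.]
[ 0.4298 -0.2772  0.1209]
```

{"api": "carry_out", "payload": {"rows": [[[-0.001, 0, 0.04, 0.5], [-0.001, 0, 0.08, 0.5], [-0.001, 0, 0.1, 0.5], [-0.001, 0, 0.116, 0.5], [-0.001, 0, 0.116, 0.5], [-0.001, 0, 0.116, 0.5]]]}}

```text
clock: 23.38
position: [0.4298, -0.2784, 0.0049]
tool_rot: [-3.142, -0.0, 1.756]
force: [-0.0, -0.1, 0.5]
grip_width: 0.0855
finger_force: 0.0
```

{"api": "carry_out", "payload": {"rows": [[[0, 0, 0, 0], [0, 0, 0, 0], [0, 0, 0, 0], [0, 0, 0, 0], [0, 0, 0, 0]]], "grip": 0.055}}

```text
clock: 23.8
position: [0.4304, -0.279, 0.0059]
tool_rot: [3.14, 0.001, 1.755]
force: [-0.5, 1.4, 12.7]
grip_width: 0.0625
finger_force: 35.5
```

{"api": "carry_out", "payload": {"rows": [[[0, 0, -0.02, 0], [0, 0, -0.06, 0], [0, 0, -0.1, 0], [0, 0, -0.13, 0], [0, 0, -0.13, 0]]]}}

```text
clock: 24.22
position: [0.4316, -0.2802, 0.1404]
tool_rot: [3.134, 0.004, 1.754]
force: [1.0, -0.4, 0.1]
grip_width: 0.0625
finger_force: 41.1
```

```bash
python3 go.py 505 101 80 94.5
```

```text
[362. 141.  60.] twist 6.0
```

{"api": "carry_out", "payload": {"rows": [[[0.036, 0.014, 0, 1], [0.072, 0.028, 0, 2], [0.109, 0.042, 0, 3], [0.145, 0.056, 0, 4], [0.181, 0.07, 0, 5], [0.217, 0.085, 0, 6], [0.253, 0.099, 0, 6], [0.29, 0.113, 0, 6], [0.326, 0.127, 0, 6], [0.36, 0.14, 0, 6], [0.36, 0.14, 0, 6], [0.36, 0.14, 0, 6]]]}}

```text
clock: 25.22
position: [0.5012, 0.1029, 0.1347]
tool_rot: [3.141, -0.001, 1.654]
force: [-0.9, -1.3, -0.7]
grip_width: 0.0625
finger_force: 41.1
```

{"api": "carry_out", "payload": {"rows": [[[0, 0, 0.03, 0], [0, 0, 0.06, 0], [0, 0, 0.07, 0], [0, 0, 0.07, 0], [0, 0, 0.07, 0]]]}}

```text
clock: 25.63
position: [0.5013, 0.0996, 0.0651]
tool_rot: [-3.141, 0.0, 1.648]
force: [0.2, 0.0, 0.4]
grip_width: 0.0621
finger_force: 41.0
```

```bash
python3 go.py 505 101 43 94.5
```

```text
[ 1.  4. 22.] twist -0.1
```

{"api": "carry_out", "payload": {"rows": [[[0.001, 0.004, 0, 0], [0.001, 0.004, 0.01, 0], [0.001, 0.004, 0.021, 0], [0.001, 0.004, 0.021, 0], [0.001, 0.004, 0.021, 0]]]}}

```text
clock: 26.05
position: [0.5051, 0.1019, 0.0427]
tool_rot: [-3.141, -0.0, 1.65]
force: [-0.0, 0.3, -1.1]
grip_width: 0.0622
finger_force: 43.5
```

{"api": "carry_out", "payload": {"rows": [[[0, 0, 0, 0], [0, 0, 0, 0], [0, 0, 0, 0], [0, 0, -0.03, 0], [0, 0, -0.06, 0], [0, 0, -0.1, 0], [0, 0, -0.13, 0], [0, 0, -0.16, 0], [0, 0, -0.19, 0], [0, 0, -0.19, 0], [0, 0, -0.19, 0]]], "grip": 0.0854}}

```text
clock: 26.97
position: [0.5056, 0.1024, 0.2346]
tool_rot: [3.139, -0.001, 1.651]
force: [0.5, 0.3, 0.1]
grip_width: 0.0854
finger_force: 0.0
```

```bash
python3 go.py 570 -112 200 96.5
cat > v.py <<'E'
import sys
from h import *
f=bot.grab_frame('top');z=float(sys.argv[1]);save(f,sys.argv[2])
for d in bot.regions_of(f,'carton_1'): print(round(d['conf'],2),np.round(d['position']),rect(f,d['region'],z),'base',rect(f,d['region'],.026))
for l in('jar_1','bottle','tablet_cutter'):
    for d in bot.spot_point(f,l): print(l,round(d['conf'],2),np.round(world(f,d['position'],.006)*1000)[:2])
E
python3 v.py .064 t5
```

```text
[-219.   47.   34.] twist -1.9
0.62 [222. 244.] [503.5  81.5  75.1  64.8 -88.5] base [504.9  86.2  77.6  67.  -88.5]
0.58 [312. 228.] [ 532.4 -135.2   48.6   14.6  -89.6] base [ 534.9 -137.9   50.2   15.1  -89.6]
0.52 [236. 238.] [508.2  42.8   7.3   2.4   1. ] base [509.8  46.2   7.5   2.5   1. ]
jar_1 0.6 [712. -81.]
jar_1 0.48 [714. -23.]
bottle 0.65 [ 714. -127.]
bottle 0.59 [500. 104.]
tablet_cutter 0.73 [ 428. -130.]
```

{"api": "carry_out", "payload": {"rows": [[[-0.035, 0.008, 0, 0], [-0.073, 0.016, 0.02, -1], [-0.11, 0.024, 0.03, -2], [-0.146, 0.031, 0.04, -2], [-0.182, 0.039, 0.05, -2], [-0.219, 0.047, 0.064, -2], [-0.219, 0.047, 0.084, -2], [-0.219, 0.047, 0.084, -2], [-0.219, 0.047, 0.084, -2], [-0.219, 0.047, 0.084, -2]]]}}

```text
clock: 28.05
position: [0.5693, -0.1121, 0.1496]
tool_rot: [-3.141, -0.0, 1.686]
force: [-0.2, -0.2, 0.2]
grip_width: 0.0855
finger_force: 0.0
```

```bash
python3 go.py 570 -112 31 96.9; python3 c.py w6
```

```text
[ -0.   1. 119.] twist -0.3
carton_1 0.86 [238. 220.] [ 533.1 -137.3   56.4   15.   -85.4] [ 535.7 -127.4   50.9   13.5  -85.4]
carton_1 0.66 [279. 200.] [ 572.6 -118.7  124.8   70.2  -83.5] [ 571.4 -110.6  112.6   63.4  -83.5]
tablet_cutter 0.77 [123. 188.] [ 431.8 -125.7  100.3   55.   -79.6]
tablet_cutter 0.54 [236. 221.] [ 532.8 -137.7   61.4   16.3  -85.4]
 base 0.75 [280. 202.] [ 573. -122.    0.]
 base 0.73 [497. 177.] [777. -75.   0.]
 base 0.54 [421. 226.] [ 717. -131.    0.]
[ 0.5697 -0.1119  0.1501]
```

View pics/w6.png

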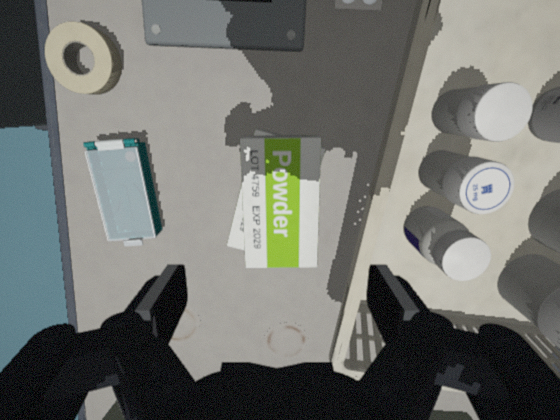

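The stack's top carton is at (279,200) and square to the tool. The lower one pokes out at bottom left. The basket wall is close, so I'm using a narrower opening.

{"api": "carry_out", "payload": {"rows": [[[0.001, 0.002, 0.03, 0], [0.001, 0.002, 0.06, 0], [0.001, 0.002, 0.09, 0], [0.001, 0.002, 0.105, 0], [0.001, 0.002, 0.118, 0], [0.001, 0.002, 0.118, 0], [0.001, 0.002, 0.118, 0]]], "grip": 0.075}}

```text
clock: 28.83
position: [0.5714, -0.1115, 0.0318]
tool_rot: [3.141, 0.0, 1.685]
force: [-0.1, -0.2, -0.3]
grip_width: 0.075
finger_force: 0.0
```

{"api": "carry_out", "payload": {"rows": [[[0, 0, 0, 0], [0, 0, 0, 0], [0, 0, 0, 0], [0, 0, 0, 0], [0, 0, 0, 0]]], "grip": 0.055}}

```text
clock: 29.25
position: [0.5719, -0.1115, 0.0328]
tool_rot: [3.14, 0.0, 1.685]
force: [-1.0, 0.3, 9.2]
grip_width: 0.0625
finger_force: 39.1
```

{"api": "carry_out", "payload": {"rows": [[[0, 0, -0.02, 0], [0, 0, -0.06, 0], [0, 0, -0.1, 0], [0, 0, -0.12, 0], [0, 0, -0.12, 0], [0, 0, -0.12, 0]]]}}

```text
clock: 29.75
position: [0.5719, -0.1112, 0.1531]
tool_rot: [3.138, 0.0, 1.685]
force: [0.3, 0.0, -0.3]
grip_width: 0.0619
finger_force: 39.2
```

```bash
python3 go.py 505 101 120 94.5; python3 c.py w7
```

```text
[218. -42.  33.] twist 2.1
carton_1 0.59 [275. 143.] [571.7 -61.8  64.   21.9   6.4] [570.8 -59.2  57.8  19.8   6.4]
carton_1 0.56 [277. 256.] [ 580.3 -190.5  237.2  137.   -83.2] [ 578.6 -175.5  214.3  123.8  -83.2]
tablet_cutter 0.8 [122. 190.] [ 431.7 -126.2  101.5   55.3  -79.2]
 base 0.81 [276. 262.] [ 580. -189.    0.]
[ 0.5707 -0.1114  0.1505]
```

{"api": "carry_out", "payload": {"rows": [[[0.036, -0.007, 0, 0], [0.073, -0.014, 0, 1], [0.109, -0.021, 0, 2], [0.145, -0.028, 0, 2.1], [0.182, -0.035, 0.0, 2.1], [0.218, -0.042, 0.0, 2.1], [0.218, -0.042, 0.02, 2.1], [0.218, -0.042, 0.04, 2.1], [0.218, -0.042, 0.06, 2.1], [0.218, -0.042, 0.06, 2.1], [0.218, -0.042, 0.06, 2.1], [0.218, -0.042, 0.06, 2.1]]]}}

```text
clock: 30.95
position: [0.5049, 0.0999, 0.0919]
tool_rot: [3.142, 0.0, 1.647]
force: [-0.5, -0.3, -1.5]
grip_width: 0.062
finger_force: 39.0
```

```bash
python3 go.py 505 101 70 94.5
```

```text
[ 1.  0. 22.] twist -0.1
```

{"api": "carry_out", "payload": {"rows": [[[0.001, 0, 0.01, 0], [0.001, 0, 0.021, 0], [0.001, 0, 0.021, 0], [0.001, 0, 0.021, 0]]]}}

```text
clock: 31.28
position: [0.5045, 0.1013, 0.0697]
tool_rot: [-3.141, -0.0, 1.648]
force: [-0.1, 0.0, -0.8]
grip_width: 0.0624
finger_force: 41.3
```

{"api": "carry_out", "payload": {"rows": [[[0, 0, 0, 0], [0, 0, 0, 0], [0, 0, 0, 0], [0, 0, -0.03, 0], [0, 0, -0.06, 0], [0, 0, -0.09, 0], [0, 0, -0.12, 0], [0, 0, -0.15, 0], [0, 0, -0.16, 0], [0, 0, -0.16, 0], [0, 0, -0.16, 0]]], "grip": 0.0854}}

```text
clock: 32.2
position: [0.5044, 0.1017, 0.2301]
tool_rot: [3.141, -0.001, 1.649]
force: [0.3, -0.1, -0.5]
grip_width: 0.0852
finger_force: 0.0
```

```bash
python3 go.py 560 -112 150 100; python3 v.py .09 t8; python3 c.py w8
```

```text
[-217.   39.   80.] twist -5.5
0.7 [220. 244.] [504.5  78.2  68.4  63.6 -89. ] base [507.1  86.2  72.5  67.3 -89. ]
0.63 [298. 217.] [ 558.4 -110.6  104.6   60.9   80.9] base [ 564.2 -113.8  110.8   64.5   80.9]
jar_1 0.67 [709. -76.]
jar_1 0.53 [718. -29.]
bottle 0.59 [ 714. -124.]
carton_1 0.9 [311. 326.] [ 564.  -104.3  122.1   67.5   82. ] [559.1 -83.1 112.9  62.5  82. ]
tablet_cutter 0.97 [208. 331.] [ 428.9 -122.5  108.9   52.5  -80.1]
 base 0.7 [308. 323.] [ 564. -110.    0.]
 base 0.65 [210. 329.] [ 425. -131.    0.]
[0.5044 0.1012 0.23  ]
```

View pics/w8.png

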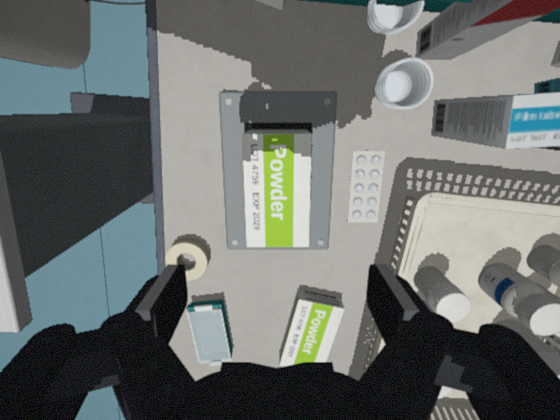

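The three-carton pile is square on the mat at about (278,188). The last carton is at (312,330), turned to about 81°.

{"api": "carry_out", "payload": {"rows": [[[-0.035, 0.007, 0, 2], [-0.073, 0.014, 0.02, 4], [-0.11, 0.021, 0.03, 6], [-0.146, 0.028, 0.04, 8], [-0.182, 0.035, 0.05, 10], [-0.217, 0.042, 0.06, 12], [-0.217, 0.042, 0.08, 13.5], [-0.217, 0.042, 0.08, 13.5], [-0.217, 0.042, 0.08, 13.5], [-0.217, 0.042, 0.08, 13.5]]]}}

```text
clock: 33.48
position: [0.5634, -0.111, 0.1509]
tool_rot: [3.141, -0.0, 1.414]
force: [-0.1, 0.1, 0.1]
grip_width: 0.0855
finger_force: 0.0
```

```bash
python3 c.py w9;python3 go.py 563.5 -112 5 81
```

```text
carton_1 0.9 [277. 191.] [ 565.8 -111.9  111.6   61.9   80.9] [ 566.8 -104.5  100.8   55.9   80.9]
carton_1 0.85 [138.   5.] [488.4  51.7  49.9   9.8  -9.1] [496.8  43.3  45.1   8.9  -9.1]
carton_1 0.66 [169.  13.] [507.8  46.4  66.7   9.6   3.8] [514.4  38.5  60.2   8.6   3.8]
carton_1 0.57 [109.   4.] [464.6  59.2  14.2   2.6  -9.1] [475.3  50.   12.8   2.3  -9.1]
carton_1 0.36 [472. 128.] [729.8 -78.5  83.   46.5  -9.1] [714.8 -74.3  75.   42.   -9.1]
tablet_cutter 0.61 [141. 227.] [ 431.3 -123.4   96.9   56.7  -78.7]
 base 0.82 [280. 189.] [ 567. -110.    0.]
[ 0.5636 -0.1109  0.1511]
[ -1.  -0. 146.] twist 0.0
```

{"api": "carry_out", "payload": {"rows": [[[-0.001, 0.001, 0.03, 0], [-0.001, 0.001, 0.06, 0], [-0.001, 0.001, 0.09, 0], [-0.001, 0.001, 0.12, 0], [-0.001, 0.001, 0.146, 0], [-0.001, 0.001, 0.146, 0], [-0.001, 0.001, 0.146, 0]]], "grip": 0.077}}

```text
clock: 34.27
position: [0.5637, -0.1128, 0.0044]
tool_rot: [-3.14, 0.0, 1.413]
force: [-0.2, 0.1, 1.2]
grip_width: 0.0773
finger_force: 0.0
```

{"api": "carry_out", "payload": {"rows": [[[0, 0, 0, 0], [0, 0, 0, 0], [0, 0, 0, 0], [0, 0, 0, 0], [0, 0, 0, 0]]], "grip": 0.055}}

```text
clock: 34.68
position: [0.565, -0.113, 0.0063]
tool_rot: [3.139, -0.0, 1.413]
force: [-1.4, -1.2, 12.1]
grip_width: 0.0626
finger_force: 39.6
```

{"api": "carry_out", "payload": {"rows": [[[0, 0, -0.02, 0], [0, 0, -0.06, 0], [0, 0, -0.1, 0], [0, 0, -0.13, 0], [0, 0, -0.165, 0], [0, 0, -0.165, 0], [0, 0, -0.165, 0]]]}}

```text
clock: 35.27
position: [0.5651, -0.1127, 0.1722]
tool_rot: [3.137, -0.001, 1.413]
force: [-0.4, 0.9, -1.6]
grip_width: 0.0624
finger_force: 38.9
```

```bash
python3 go.py 505 101 120 94.5
```

```text
[202. -93.  52.] twist -13.5
```

{"api": "carry_out", "payload": {"rows": [[[0.034, -0.015, 0, -2.5], [0.067, -0.031, 0, -5], [0.101, -0.046, 0, -8], [0.135, -0.062, 0, -11], [0.168, -0.077, 0.0, -13.5], [0.202, -0.093, 0.0, -13.5], [0.202, -0.093, 0.02, -13.5], [0.202, -0.093, 0.05, -13.5], [0.202, -0.093, 0.05, -13.5], [0.202, -0.093, 0.05, -13.5], [0.202, -0.093, 0.05, -13.5]]]}}

```text
clock: 36.18
position: [0.5043, 0.1005, 0.1202]
tool_rot: [3.141, 0.0, 1.647]
force: [0.1, 0.2, -0.7]
grip_width: 0.0626
finger_force: 39.0
```

```bash
python3 go.py 505 101 96 94.5
```

```text
[ 0.  1. 24.] twist -0.1
```

{"api": "carry_out", "payload": {"rows": [[[0, 0.001, 0.01, 0], [0, 0.001, 0.02, 0], [0, 0.001, 0.023, 0], [0, 0.001, 0.023, 0], [0, 0.001, 0.023, 0]]]}}

```text
clock: 36.6
position: [0.505, 0.1011, 0.0961]
tool_rot: [-3.141, -0.0, 1.648]
force: [1.0, -0.0, -0.1]
grip_width: 0.0622
finger_force: 39.8
```

{"api": "carry_out", "payload": {"rows": [[[0, 0, 0, 0], [0, 0, 0, 0], [0, 0, 0, 0], [0, 0, -0.03, 0], [0, 0, -0.06, 0], [0, 0, -0.09, 0], [0, 0, -0.12, 0], [0, 0, -0.13, 0], [0, 0, -0.13, 0], [0, 0, -0.13, 0]]], "grip": 0.0854}}

```text
clock: 37.43
position: [0.5049, 0.1016, 0.2261]
tool_rot: [3.141, -0.001, 1.649]
force: [-0.5, 0.3, -1.1]
grip_width: 0.0852
finger_force: 0.0
```

```bash
python3 go.py 428 -127 160 100.8; python3 c.py w10
```

```text
[-222.  -95.   66.] twist -6.3
carton_1 0.68 [278. 196.] [506.   74.9 152.4  84.1 -85.6] [505.5  82.7 140.8  77.8 -85.6]
carton_1 0.62 [260. 136.] [487.  150.4  45.3   3.2   4.4] [487.9 152.5  41.9   2.9   4.4]
tablet_cutter 0.56 [209. 334.] [ 429.2 -123.   107.5   53.   -78.1]
 base 0.74 [277. 196.] [507.  76.   0.]
[0.5045 0.1012 0.2252]
```

View pics/w10.png

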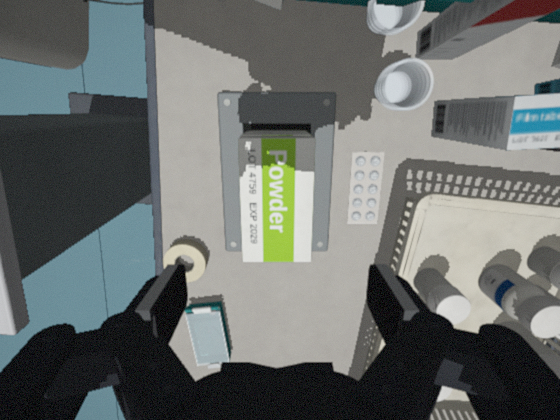

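The pile of four looks flush and square at about (277,195). Now the cutter.

{"api": "carry_out", "payload": {"rows": [[[-0.035, -0.015, 0, -1], [-0.07, -0.03, 0, -2], [-0.105, -0.045, 0.01, -3], [-0.14, -0.06, 0.02, -4], [-0.175, -0.075, 0.03, -5], [-0.21, -0.09, 0.05, -6.3], [-0.222, -0.095, 0.066, -6.3], [-0.222, -0.095, 0.075, -6.3], [-0.222, -0.095, 0.075, -6.3], [-0.222, -0.095, 0.075, -6.3]]]}}

```text
clock: 38.47
position: [0.4273, -0.1271, 0.1509]
tool_rot: [-3.14, -0.0, 1.758]
force: [0.2, -0.1, 0.3]
grip_width: 0.0851
finger_force: 0.0
```

```bash
python3 c.py w11;python3 go.py 428 -125 4 100.8
```

```text
carton_1 0.88 [444.   3.] [512.2  42.3  63.3   5.9  10.6] [502.6  33.2  57.2   5.3  10.6]
tablet_cutter 0.94 [279. 191.] [ 428.4 -126.8   99.5   46.7  -79.2]
[ 0.428  -0.1266  0.1518]
[  2.   0. 148.] twist 0.0
```

View pics/w11.png

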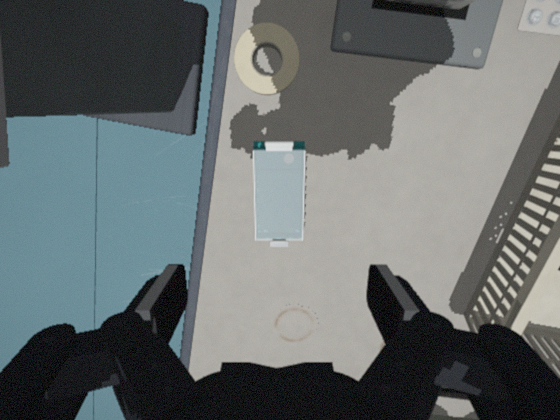

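The cutter is centred under the tool at (279,191), lid up, with its tab towards -y.

{"api": "carry_out", "payload": {"rows": [[[0.001, 0, 0.03, 0], [0.002, 0, 0.06, 0], [0.002, 0, 0.09, 0], [0.002, 0, 0.12, 0], [0.002, 0, 0.147, 0], [0.002, 0, 0.147, 0], [0.002, 0, 0.147, 0]]], "grip": 0.075}}

```text
clock: 39.25
position: [0.4267, -0.1253, 0.0044]
tool_rot: [-3.14, -0.001, 1.758]
force: [-1.0, -0.2, 0.1]
grip_width: 0.075
finger_force: 0.0
```

{"api": "carry_out", "payload": {"rows": [[[0, 0, 0, 0], [0, 0, 0, 0], [0, 0, 0, 0], [0, 0, 0, 0], [0, 0, 0, 0], [0, 0, 0, 0]]], "grip": 0.038}}

```text
clock: 39.75
position: [0.4281, -0.1253, 0.0059]
tool_rot: [3.139, 0.001, 1.759]
force: [-1.2, 0.8, 16.7]
grip_width: 0.0453
finger_force: 33.3
```

{"api": "carry_out", "payload": {"rows": [[[0, 0, -0.02, 0], [0, 0, -0.06, 0], [0, 0, -0.1, 0], [0, 0, -0.14, 0], [0, 0, -0.18, 0], [0, 0, -0.18, 0], [0, 0, -0.18, 0]]]}}

```text
clock: 40.33
position: [0.4282, -0.1248, 0.1867]
tool_rot: [3.136, -0.0, 1.76]
force: [-0.1, -0.2, -1.3]
grip_width: 0.0455
finger_force: 38.6
```

```bash
python3 go.py 505 101 150 94.5
```

```text
[207. 118.  37.] twist 6.3
```

{"api": "carry_out", "payload": {"rows": [[[0.035, 0.02, 0, 1], [0.07, 0.04, 0, 2], [0.104, 0.059, 0, 3], [0.138, 0.079, 0, 4], [0.172, 0.098, 0.0, 5], [0.207, 0.118, 0.0, 6.3], [0.207, 0.118, 0.02, 6.3], [0.207, 0.118, 0.037, 6.3], [0.207, 0.118, 0.037, 6.3], [0.207, 0.118, 0.037, 6.3], [0.207, 0.118, 0.037, 6.3]]]}}

```text
clock: 41.25
position: [0.5045, 0.0993, 0.1478]
tool_rot: [3.142, 0.0, 1.647]
force: [0.8, 0.6, -0.5]
grip_width: 0.0451
finger_force: 38.5
```

```bash
python3 go.py 505 101 121 94.5; python3 t.py | grep -v cutter;python3 c.py w12
```

```text
[ 2.  1. 27.] twist -0.1
True jar_1 0.61 [286. 165.] [702. -77.]
True jar_1 0.48 [265. 161.] [712. -22.]
True bottle 0.86 [305. 160.] [ 713. -127.]
False jar_1 0.84 [343. 210.] [714. -78.]
False jar_1 0.7 [328. 199.] [706. -30.]
False bottle 0.93 [356. 224.] [ 712. -130.]
carton_1 0.94 [277. 159.] [502.3 133.5  94.6  32.4   3.2] [501.9 137.7  85.3  29.3   3.2]
carton_1 0.68 [278. 144.] [499.2 150.8  79.6   4.1   4.3] [499.1 153.3  71.7   3.7   4.3]
carton_1 0.56 [244. 139.] [474.9 151.9  15.8   3.3   4.3] [477.2 154.3  14.3   2.9   4.3]
carton_1 0.46 [278. 124.] [503.  117.1 155.2 123.2 -86. ] [502.5 122.9 140.  111.1 -86. ]
carton_1 0.44 [267. 133.] [515.5 157.    9.2   0.8   4.3] [513.8 158.9   8.3   0.7   4.3]
tablet_cutter 0.82 [275. 262.] [509.9  13.4 209.2  98.2 -85.8]
[0.5044 0.1    0.1473]
```

{"api": "carry_out", "payload": {"rows": [[[0.001, 0.001, 0.01, 0], [0.001, 0.001, 0.02, 0], [0.001, 0.001, 0.026, 0], [0.001, 0.001, 0.026, 0], [0.001, 0.001, 0.026, 0]]]}}

```text
clock: 42.27
position: [0.5051, 0.1008, 0.1203]
tool_rot: [-3.141, 0.0, 1.648]
force: [0.4, -0.8, -0.7]
grip_width: 0.0446
finger_force: 42.0
```

{"api": "carry_out", "payload": {"rows": [[[0, 0, 0, 0], [0, 0, 0, 0], [0, 0, 0, 0], [0, 0, 0, 0], [0, 0, -0.02, 0], [0, 0, -0.05, 0], [0, 0, -0.08, 0], [0, 0, -0.11, 0], [0, 0, -0.13, 0], [0, 0, -0.13, 0], [0, 0, -0.13, 0]]], "grip": 0.075}}

```text
clock: 43.18
position: [0.5057, 0.1014, 0.252]
tool_rot: [3.14, -0.001, 1.649]
force: [-0.1, 0.1, -0.6]
grip_width: 0.0755
finger_force: 0.0
```

{"api": "carry_out", "payload": {"rows": [[[-0.03, -0.02, 0, 0], [-0.06, -0.04, 0, 0], [-0.09, -0.06, 0, 0], [-0.12, -0.08, 0, 0], [-0.15, -0.08, 0, 0], [-0.18, -0.08, 0, 0], [-0.2, -0.08, 0, 0], [-0.2, -0.08, 0, 0], [-0.2, -0.08, 0, 0]]]}}

```text
clock: 43.93
position: [0.4405, -0.1054, 0.2506]
tool_rot: [-3.14, 0.0, 1.646]
force: [0.3, 1.8, 0.9]
grip_width: 0.0754
finger_force: 0.0
```

Run:
```python
from h import *
f=bot.grab_frame('top');s=bot.grab_frame('side')
for d in bot.regions_of(f,'tablet_cutter'): print(d['conf'],rect(f,d['region'],.136))
for d in bot.regions_of(f,'carton_1'): print(d['conf'],rect(f,d['region'],.116))
im=np.vstack([cv2.resize(g,(600,300),interpolation=cv2.INTER_CUBIC) for g in(f['pixels'][190:290,140:340],s['pixels'][110:250,150:430])])
cv2.imwrite('pics/end.png',im[:,:,::-1])
```

```text
0.85 [503.3  99.8  98.   46.9 -85.5]
0.78 [502.9  99.  109.5  62.5 -85.1]
```

View pics/end.png

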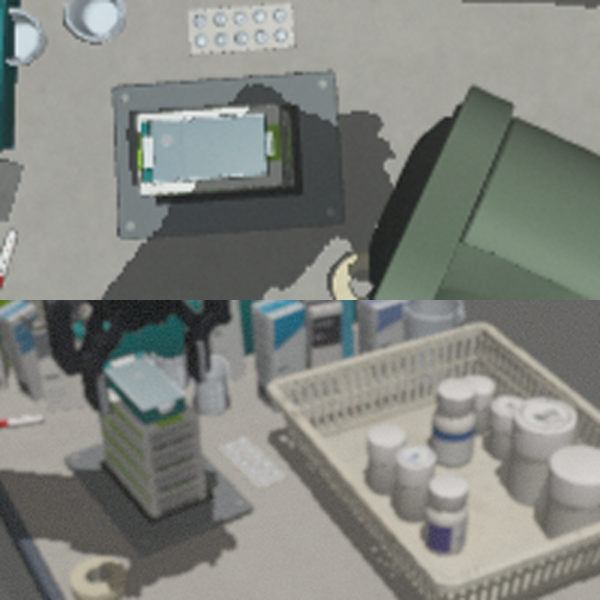

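The final view shows a square pile of four with the cutter lengthwise on top at (503,100) mm. Both jars and the bottle stand in the basket.

```bash
python3 -c "
from workcell import bot
print(bot.job_done())"
```

```text
the job is handed in; nothing more can be done
None
```

I handed the job in: the two jars and the bottle are in the basket, the four cartons are in a square pile on the mat, and the tablet cutter lies lid up, lengthwise and centred on top; the hand-in returned no verdict.

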